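Hook a dropped bracket out from behind the guard and bed it in the parts bay

ROBOT

A 7-joint arm with a two-finger parallel gripper is mounted at the origin on the work surface. World frame = base frame: x ahead of the robot, y to its left, z up, the work surface at z = 0. Lengths are in m, angles in rad, forces in N, time in s.
With the tool pointing down it reaches from about 0.4 to 0.85 m from the base axis. Payload 10.4 kg.
Tool frame: the origin (TCP) lies on the front face of the gripper's body, between the roots of the fingers; the fingertips stand 73 mm ahead of it and the grasp point (between the pads) lies 54 mm ahead of it; z points along the fingers, y is the line along which they close (so a half turn about z gives the same grasp; the last joint's range is limited). The gripper opens to 85 mm and grips with 20 to 120 N. Pads are 22 mm wide; open, the fingers measure 114 mm over their backs; the gripper's body (76 mm by 85 mm) begins 54 mm behind the grasp point. The pads swing forward as they close: fully open they stand 13 mm farther back than shut.
Start: joints at [1.181, 0.332, -0.065, 1.46, 0.022, 1.35, -0.088], TCP at [0.224, -0.583, 0.304] pointing down, gripper open.
Joint ranges: [-2.6, 2.6], [-0.5, 2.12], [-1.47, 1.34], [0.16, 2.42], [-1.27, 4.41], [0.06, 2.06], [-2.6, 2.6]. Speed limits (rad/s): [2.22, 2.22, 2.79, 2.79, 3.14, 3.14, 3.14].

INTERFACE

Orientations are given as a unit quaternion [x, y, z, w].
In Python, from workcell import manip gives the robot as it stands.
- The arm moves only by the shell command python3 -m jog 'ROWS' [FORCE]. ROWS is JSON, a list of rows, each an object with "grip": the gripper command: -1 is fully open, 1 is shut, values between are in proportion; "slide": the shift along the tool's x, y, z in cm, a list of three; "yaw": the turn about the tool's z in rad. A call has 1 to 8 rows; each row shifts and turns the commanded pose from where the row before left it, along the tool's axes as they then stand; what a row does not reach is not made up. A row lasts 1/10 s, in which the tool goes at most 50 mm and 8.59 degrees, less where a joint would pass 70% of its speed; a pose out of reach is approached as far as the arm can. A call with a gripper value outside its range is refused whole. The fingers move at their own pace and stop on an object; FORCE is the grip in N (left out, the last holds). Time passes only in rows, so rows that do not move let the fingers close. It gives the time, the measured TCP pose, the force, the opening and the grip force at its end, in the units of the state.
- manip.get_obs(): the state, without advancing time (a new reading comes with each control period).
- manip.camera(name): name is "scene" or "side" or "wrist"; returns the picture (420x560x3 uint8, blue, green, red); there is no depth.
- manip.calibration(name): a dict with "vfov" (degrees; the focal length in pixels is half the picture's height over the tangent of half this angle, whatever the lens; pixels are square), "cx", "cy" (the principal point, pixels), "camera_from_world" (4x4, takes a point from world to camera coordinates). Camera axes: x right, y down, z forward; pixel columns grow to the right and rows downward; lengths in m; the calibration is good to about 2 mm. The wrist camera is an equidistant fisheye: a pixel r from the principal point sees the ray r / f radians off the axis. A picture is of the moment at which its call begins: read the wrist's pose just before it. calibration takes no time and is no camera call; for the wrist camera it gives the pose at the moment of the call.
- manip.hand_in(): hands the job in; it is judged then, once.
Trained networks look in the newest picture that a camera, given by its name, has taken for a name from the list of things; names that differ only in an ending like _2 or _b are one class to them, and where a whole thing is asked for, a point or a joint stands for the part that bears it (a point fixed in the world has none). Each returns a list of dicts, best first, with "conf" (0 to 1); they miss things now and then, are a little off and sometimes report something else, mostly with a low value. They report only what shows in the picture. A call takes as long as a camera call.
- manip.masks_of(thing, camera): "region" (420x560 bool, what is visible of it) and "centre" ([column, row] in pixels, amid what is visible of it).
The state is a dict: "clock": time; "joint_pos": joint angles; "joint_velocities": joint speeds; "tau": joint torques, N m; "position": TCP position; "ee_rot": TCP orientation; "ft_force": force on the tool from outside, world axes, zero at the start; "torque": the same for the moment, N m; "grip_width": opening from 0.0 (shut) to 1.0 (fully open); "grasp_force": force on a finger pad.
Only numpy, scipy, OpenCV 4.12 (cv2) and the standard library are available. Lean on these libraries where they do the work, as an engineer would, in place of code of your own. Each camera call takes 0.05 s, during which the arm holds its last target. There are 200 camera calls.

TASK

A brass angle bracket has dropped behind the fixed bar guard on the viscometer bench. Take the hooked rod from its black mat, reach in through the guard's open end, drop the hook's tip into the bracket's eye and draw the bracket along the bench into the blue parts bay, and bed its straight front edge flush against the black stop with a steady pull of about 11 newtons; then unhook it and lay the rod back down flat on the mat. Keep your fingers off the bracket, do not lean on the guard or strain the bracket by pulling much harder, and leave the glass beaker, the steel rotor and the jar alone.

Things in the scene. Friction and masses are not known exactly. Their poses are not given: they have to be found in the camera images.
- hook: Hooked rod, 0.2 kg. Orange handle block 100 (x) x 22 (y) x 40 mm high, upright on the mat; a steel rod 8 mm thick leaves its +x end, axis 34 mm above the underside, and 310 mm from the handle's middle turns straight down as a pin. Origin: centre of the handle's underside; +x towards the pin, z up. Balances about 20 mm from the origin towards the pin: grip across the 22 mm near the middle.
- hook_tip (a point): Lowest point of the hook's down-turned pin (8 mm thick, round end): x = 310, y = 0, z = 1 mm in the hook's frame, so almost level with the handle's underside.
- bracket: Loose brass angle bracket, about 0.14 kg: flat plate 60 (x) x 40 (y) x 12 mm with an upright flange 4 mm thick, 28 mm tall in all, across its +x end. Origin: centre of the underside. The straight front edge is the -x end. It lies flat under the guard, front edge turned up to 0.7 rad either side of the open end. It slides with ordinary friction and trails behind the hook when drawn.
- bracket_eye (a point): Middle of the bracket's eye, an 18 x 18 mm square hole right through the plate, at the plate's upper face (x = -12, z = 12 mm in the bracket's frame). The bar between eye and front edge is 9 mm thick.
- bracket_edge (a point): Middle of the bracket's straight front edge (the face at x = -30 mm), 6 mm above the underside. The stop's face is grippy: a bracket that meets it askew can jam on one corner until the pull is eased and the pin shifted sideways in the eye. The rod passes above stop and side walls when the handle is down near the bench.
- guard: Fixed bar guard, 265 deep (x), 180 wide (y), 90 mm high: white panels at its +x end and +y side, posts along its -y side, seven bars along x over the top, undersides 85 mm above the bench, 24 mm gaps. Origin: on the bench, middle of the open -x end (166 mm wide, 84 mm high inside); +x runs inward. A fixed hub 52 mm across, 68 mm high stands inside at x = 225, y = 0 mm.
- bay: Fixed parts bay before the open end: black rigid stop 84 wide, 16 high, 12 mm thick; blue side walls 14 mm high, 58 mm apart inside, up to 50 mm out from the stop, then flaring to 88 mm apart at 76 mm. No floor. Origin: on the bench, middle of the stop's face; +x leads out of the mouth towards the guard. Home: bracket_edge at x = 0, bracket's axes along the bay's.
- mat: Fixed black mat 440 (x) x 90 (y) x 3 mm on the bench. Origin: centre of its underside, long axis x. The hook starts on it with its +x roughly along the mat's +x.
- beaker: Open glass beaker, 84 mm across, 110 mm high, loose bystander. Origin: centre of its underside.
- rotor: Steel measuring rotor, a cylinder 38 mm across, 62 mm high with its shaft, loose bystander. Origin: centre of its underside.
- jar: Small jar with blue cap, 56 mm across, 60 mm high, loose bystander. Origin: centre of its underside.

How it is judged:
On the way, in this order (a step that is already met when the one before it is completed fails the run):
1. the hook's tip is down in the bracket's eye while the bracket is still behind the guard (horizontal distance between hook_tip and bracket_eye below 0.011 m and height (world z) of hook_tip below 0.01 m and x of bracket_eye in the frame of guard above 0.02 m), for 0.1 s.
2. the hook pulls the bracket against the stop with 8 N or more, bedded flush (contact force between bracket and bay above 8 N and horizontal distance between hook_tip and bracket_eye below 0.011 m and x of bracket_edge in the frame of bay below 0.003 m and angle between the x axis of bracket and the x axis of bay, either way round below 0.06 rad), for 0.2 s.
At the end, for the whole second after the job is handed in: The bracket lies flat in the bay with its front edge within 3 mm of the stop, within 15 mm of the bay's middle and square to it within 0.06 rad; the hooked rod lies upright as it started, at rest and released, with handle and tip over the mat (x of bracket_edge in the frame of bay between -0.003 and 0.003 m and y of bracket_edge in the frame of bay between -0.015 and 0.015 m and angle between the x axis of bracket and the x axis of bay, either way round below 0.06 rad and angle between bracket's own z axis and vertical below 0.05 rad and x of hook in the frame of mat between -0.2 and 0.2 m and y of hook in the frame of mat between -0.045 and 0.045 m and y of hook_tip in the frame of mat between -0.045 and 0.045 m and angle between hook's own z axis and vertical below 0.06 rad and height (world z) of hook below 0.006 m and linear speed of each of hook, bracket below 0.02 m/s); the robot touches nothing.
It fails at once if the bracket is strained: more than 15 N between bracket and bay (contact force between bracket and bay above 15 N).
It fails at once if the fingers touch the bracket (contact force between the fingers and bracket above 0.5 N).
It fails at once if hook or arm leans on the guard with more than 8 N (contact force between any of hook, the arm, the fingers and guard above 8 N).
It fails at once if a bystander is moved by more than 15 mm (distance of any of beaker, rotor, jar from where it was at the start of the episode above 0.015 m).
It also fails if it takes over 67 s, if anything falls off the work surface, if the arm or the gripper's body presses on something with over 40 N, if the wrist force passes 120 N, or if a joint passes its speed limit or range.

## Working session

There is one attempt and no reset: what is moved stays moved. The work goes in short steps, Python scripts to look and compute and a shell command to move; the robot and the scene stay as the last step left them, time stands still between calls to the robot, and variables do not carry over. Pictures are saved under pics/ and viewed, at most 10 in all, crops included, and the job is handed in when it is done.

```bash
mkdir -p pics; ls; cat > h.py <<'E'
import numpy as np,cv2
from workcell import manip
def shot(n,f=None):
    im=manip.camera(n); 
    if f: cv2.imwrite('pics/'+f,im)
    return im
def ray(n,px,C=None):
    C=C or manip.calibration(n); T=np.array(C['camera_from_world']); f=210/np.tan(np.radians(C['vfov']/2))
    u=(px[0]-C['cx'])/f; v=(px[1]-C['cy'])/f
    if n=='wrist':
        r=np.hypot(u,v); d=np.array([u/r*np.sin(r),v/r*np.sin(r),np.cos(r)]) if r>1e-9 else np.array([0,0,1.])
    else: d=np.array([u,v,1.])
    R=T[:3,:3]; return -R.T@T[:3,3], R.T@d
def at(n,px,z,C=None):
    o,d=ray(n,px,C); return o+d*(z-o[2])/d[2]
def proj(n,P,C=None):
    C=C or manip.calibration(n); T=np.array(C['camera_from_world']); f=210/np.tan(np.radians(C['vfov']/2))
    p=T[:3,:3]@np.array(P)+T[:3,3]
    if n=='wrist':
        r=np.hypot(p[0],p[1]); t=np.arctan2(r,p[2]); return np.array([C['cx']+f*t*p[0]/r,C['cy']+f*t*p[1]/r])
    return np.array([C['cx']+f*p[0]/p[2],C['cy']+f*p[1]/p[2]])
E
python3 - <<'E'
from h import *
o=manip.get_obs(); print(o['clock'],o['position'],o['ee_rot'])
a=shot('scene','a.png');b=shot('side','b.png');c=shot('wrist','c.png')
for n in ['scene','side','wrist']:
    C=manip.calibration(n);T=np.array(C['camera_from_world']);print(n,C['vfov'],(-T[:3,:3].T@T[:3,3]).round(3),T[2,:3].round(2))
cv2.imwrite('pics/ab.png',np.vstack([a,b])[:, :] if 0 else cv2.resize(np.hstack([a,b]),(800,300)))
for n in ['scene','side','wrist']:
  for t in ['hook','bracket','bay','guard','mat','beaker','rotor','jar','hook_tip','bracket_eye']:
    r=manip.masks_of(t,n); print(n,t,[(round(x['conf'],2),np.round(x['centre']).tolist(),int(x['region'].sum())) for x in r[:2]])
E
```

```text
pics
0.0 [ 0.22407355 -0.58316297  0.30309882] [ 9.83222302e-01  1.82409946e-01 -1.56541042e-04 -7.00832396e-04]
scene 48.26968672114834 [ 1.062 -0.571  0.586] [-0.54  0.62 -0.57]
side 51.068651118896106 [0.255 0.683 0.503] [ 0.39 -0.78 -0.5 ]
wrist 65.70646984690485 [ 0.303 -0.554  0.372] [-0.3  -0.12 -0.95]
scene hook [(0.85, [161.0, 245.0], 1825)]
scene bracket [(0.73, [368.0, 186.0], 427)]
scene bay []
scene guard [(0.69, [374.0, 147.0], 4949)]
scene mat [(0.83, [194.0, 236.0], 3983)]
scene beaker [(0.73, [366.0, 188.0], 372), (0.7, [410.0, 215.0], 2560)]
scene rotor [(0.66, [385.0, 267.0], 639)]
scene jar [(0.6, [304.0, 308.0], 1402)]
scene hook_tip [(0.85, [153.0, 251.0], 1642), (0.3, [363.0, 186.0], 394)]
scene bracket_eye [(0.89, [367.0, 187.0], 383), (0.3, [305.0, 308.0], 1416)]
side hook [(0.63, [384.0, 207.0], 784)]
side bracket [(0.57, [212.0, 305.0], 757), (0.25, [254.0, 181.0], 597)]
side bay [(0.68, [269.0, 255.0], 635), (0.2, [198.0, 211.0], 375)]
side guard [(0.76, [189.0, 359.0], 14746), (0.75, [365.0, 254.0], 4624)]
side mat [(0.93, [366.0, 254.0], 4721)]
side beaker [(0.89, [165.0, 224.0], 2605)]
side rotor [(0.63, [197.0, 211.0], 390)]
side jar [(0.86, [252.0, 182.0], 697), (0.5, [214.0, 306.0], 692)]
side hook_tip [(0.7, [381.0, 207.0], 818), (0.16, [212.0, 305.0], 681)]
side bracket_eye [(0.88, [214.0, 306.0], 713)]
wrist hook []
wrist bracket []
wrist bay []
wrist guard []
wrist mat []
wrist beaker []
wrist rotor []
wrist jar []
wrist hook_tip []
wrist bracket_eye []
```

View pics/a.png

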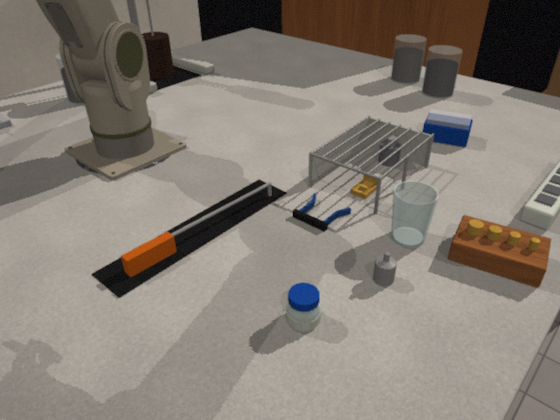

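View pics/b.png

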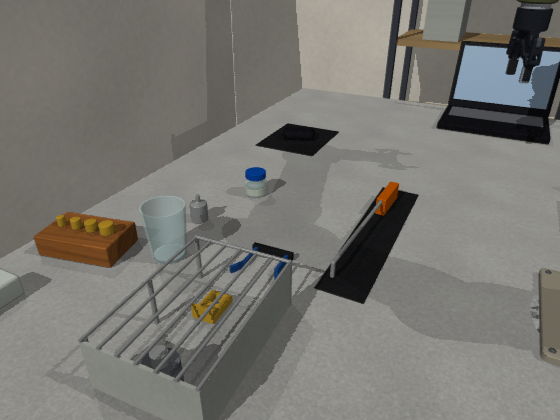

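The scene view shows the handle at (150,254), the tip at about (270,190), the stop at (310,219), and the bracket at (366,187) with the eye visible. The side view shows the handle at (388,197), the tip at (333,272), the stop at (272,250), and the bracket at (212,305).

```bash
cat > m.py <<'E'
from h import *
def blob(mask):
    ys,xs=np.nonzero(mask); return np.c_[xs,ys]
E
python3 - <<'E'
from h import *
a=cv2.imread('pics/a.png');b=cv2.imread('pics/b.png')
for n,pts in {'scene':dict(handle=(150,254,.02),tip=(270,191,.005),stopL=(294,214,.016),stopR=(326,227,.016),br=(367,187,.012),jar=(304,325,0),rot=(385,281,0),bk=(410,238,0),gL=(313,180,0),gR=(376,207,0),matA=(101,278,.003),matB=(112,283,.003),matC=(287,192,.003),matD=(245,183,.003)),
 'side':dict(handle=(386,198,.02),tip=(333,275,.005),stopL=(254,246,.016),stopR=(294,250,.016),br=(212,305,.012),jar=(256,194,0),rot=(199,222,0),bk=(168,258,0),gR=(199,275,0),gL=(292,305,0),matC=(320,285,.003),matD=(363,296,.003),matE=(418,194,.003),matF=(393,186,.003))}.items():
  for k,(u,v,z) in pts.items(): print(n,k,at(n,(u,v),z).round(3))
cv2.imwrite('pics/crop.png',np.hstack([cv2.resize(a[120:250,200:440],None,fx=3,fy=3,interpolation=2)[:, :720]]))
cv2.imwrite('pics/crop2.png',cv2.resize(b[170:410,70:430],None,fx=2.2,fy=2.2,interpolation=2))
E
```

```text
scene handle [ 0.432 -0.232  0.02 ]
scene tip [0.44  0.089 0.005]
scene stopL [0.55  0.043 0.016]
scene stopR [0.628 0.051 0.016]
scene br [0.605 0.238 0.012]
scene jar [ 0.746 -0.165  0.   ]
scene rot [0.793 0.008 0.   ]
scene bk [0.766 0.148 0.   ]
scene gL [0.48  0.198 0.   ]
scene gR [0.656 0.197 0.   ]
scene matA [ 0.401 -0.319  0.003]
scene matB [ 0.427 -0.314  0.003]
scene matC [0.47  0.114 0.003]
scene matD [0.369 0.079 0.003]
side handle [ 0.434 -0.237  0.02 ]
side tip [0.45  0.071 0.005]
side stopL [0.615 0.068 0.016]
side stopR [0.54  0.045 0.016]
side br [0.596 0.242 0.012]
side jar [ 0.734 -0.151  0.   ]
side rot [0.781 0.021 0.   ]
side bk [0.756 0.158 0.   ]
side gR [0.671 0.175 0.   ]
side gL [0.485 0.172 0.   ]
side matC [0.461 0.106 0.003]
side matD [0.384 0.1   0.003]
side matE [ 0.376 -0.325  0.003]
side matF [ 0.441 -0.341  0.003]
```

View pics/crop2.png

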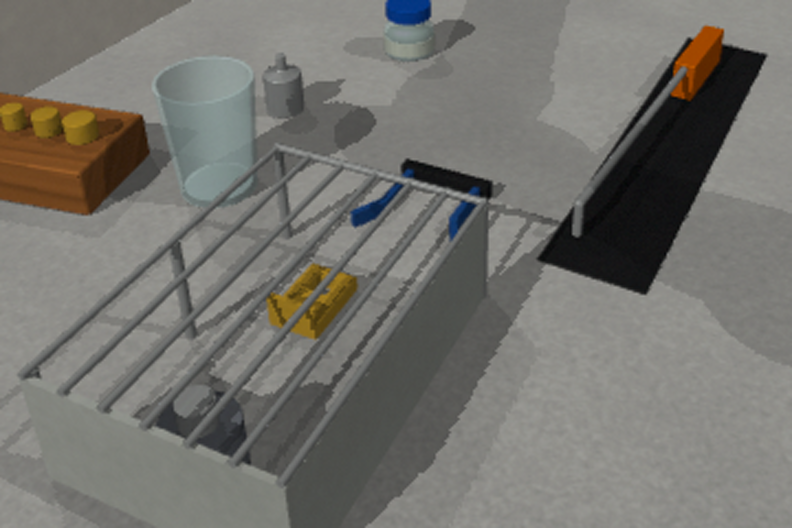

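View pics/crop.png

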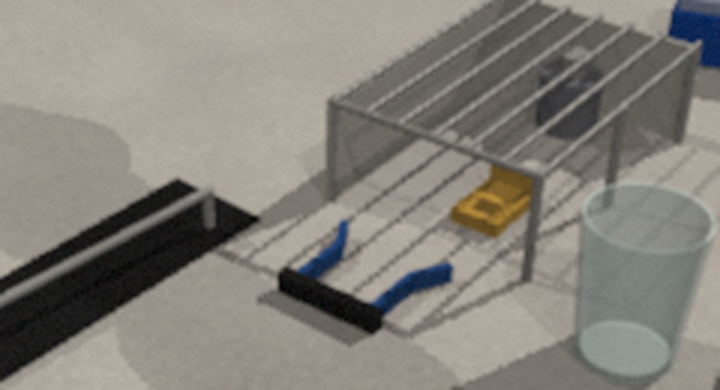

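```bash
python3 -m jog '[{"grip":-1,"slide":[3.3,-3.3,-0.3],"yaw":0},{"grip":-1,"slide":[3.3,-3.3,-0.3],"yaw":0},{"grip":-1,"slide":[3.3,-3.3,-0.3],"yaw":0},{"grip":-1,"slide":[3.3,-3.3,-0.3],"yaw":0},{"grip":-1,"slide":[3.3,-3.3,-0.3],"yaw":0},{"grip":-1,"slide":[3.3,-3.3,-0.3],"yaw":0},{"grip":-1,"slide":[3.3,-3.3,-0.3],"yaw":0},{"grip":-1,"slide":[3.3,-3.3,-0.3],"yaw":0}]'
python3 -m jog '[{"grip":-1,"slide":[3.3,-3.3,-0.3],"yaw":0},{"grip":-1,"slide":[3.3,-3.3,-0.3],"yaw":0},{"grip":-1,"slide":[3.3,-3.3,-0.3],"yaw":0},{"grip":-1,"slide":[3.3,-3.3,-0.3],"yaw":0},{"grip":-1,"slide":[3.3,-3.3,-0.3],"yaw":0},{"grip":-1,"slide":[3.3,-3.3,-0.3],"yaw":0},{"grip":-1,"slide":[3.3,-3.3,-0.3],"yaw":0},{"grip":-1,"slide":[3.3,-3.3,-0.3],"yaw":0}]'
python3 -m jog '[{"grip":-1,"slide":[0,0,0],"yaw":-0.149},{"grip":-1,"slide":[0,0,0],"yaw":-0.149},{"grip":-1,"slide":[0,0,0],"yaw":-0.149},{"grip":-1,"slide":[0,0,0],"yaw":-0.149},{"grip":-1,"slide":[0,0,0],"yaw":-0.149},{"grip":-1,"slide":[0,0,0],"yaw":-0.149},{"grip":-1,"slide":[0,0,0],"yaw":-0.149},{"grip":-1,"slide":[0,0,0],"yaw":-0.149}]'
python3 - <<'E'
from h import *
o=manip.get_obs(); print(o['clock'],o['position'],o['ee_rot'],o['joint_pos'],o['joint_velocities'])
import json
C=manip.calibration('wrist');shot('wrist','w1.png');json.dump({k:np.array(v).tolist() for k,v in C.items()},open('w1.json','w'))
E
```

```text
clock: 2.45
position: [0.3763, -0.2405, 0.3283]
ee_rot: [0.983, 0.182, 0.0, 0.0]
ft_force: [0.7, -0.8, -0.5]
grip_width: 0.998
grasp_force: 0.0
clock: 3.25
position: [0.5282, 0.1004, 0.3524]
ee_rot: [0.983, 0.182, 0.001, 0.0]
ft_force: [0.5, -0.3, 0.1]
grip_width: 1.0
grasp_force: 0.0
clock: 4.05
position: [0.5277, 0.0987, 0.352]
ee_rot: [0.709, 0.705, 0.0, 0.0]
ft_force: [0.5, 0.3, -0.4]
grip_width: 1.004
grasp_force: 0.0
4.05 [0.52768735 0.09874852 0.35199436] [7.09215736e-01 7.04991499e-01 1.67110025e-05 1.63009537e-04] [ 0.51686963  0.21232398 -0.89825132  1.58335202  0.16764014  1.4265997
 -0.40054629] [ 0.14225776  0.03797536 -0.17931965 -0.00538382  0.05462767  0.01012924
  1.43916731]
```

View pics/w1.png

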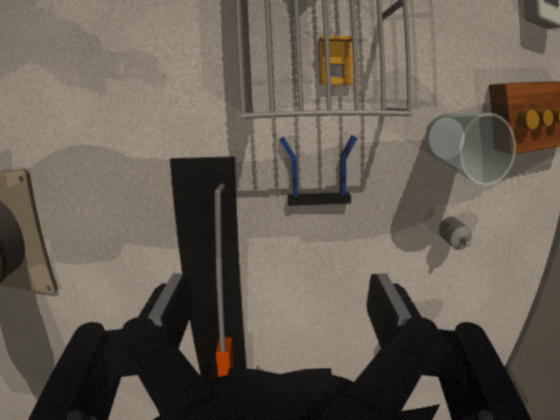

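The wrist view shows the stop at (319,198), bay walls at (293,175) and (345,165), the bracket at (336,60), the rod tip at (220,190), and the guard front bar at row 114. I'll rectify it to the bench plane.

```bash
cat >> h.py <<'E'
import json
def ortho(im,C,z,x0,x1,y0,y1,s=2000):
    # rows: +y upward, cols: +x right ; s px per m
    xs=np.arange(x0,x1,1/s); ys=np.arange(y1,y0,-1/s)
    X,Y=np.meshgrid(xs,ys); P=np.stack([X,Y,np.full_like(X,z)],-1)
    T=np.array(C['camera_from_world']); f=210/np.tan(np.radians(C['vfov']/2))
    p=P@T[:3,:3].T+T[:3,3]; r=np.hypot(p[...,0],p[...,1])+1e-12; t=np.arctan2(r,p[...,2])
    return cv2.remap(im,(C['cx']+f*t*p[...,0]/r).astype(np.float32),(C['cy']+f*t*p[...,1]/r).astype(np.float32),cv2.INTER_CUBIC)
E
python3 - <<'E'
from h import *
im=cv2.imread('pics/w1.png');C=json.load(open('w1.json'))
o=ortho(im,C,0.014,0.40,0.70,0.03,0.31,2000)
cv2.imwrite('pics/o1.png',o); print(o.shape)
h=cv2.cvtColor(o,cv2.COLOR_BGR2HSV)
for nm,m in dict(blue=cv2.inRange(h,(105,120,40),(130,255,255)),brass=cv2.inRange(h,(15,120,80),(32,255,255))).items():
    n,l,st,c=cv2.connectedComponentsWithStats(m)
    for i in range(1,n):
        if st[i,4]>150: print(nm,st[i],0.40+c[i][0]/2000,0.31-c[i][1]/2000)
E
```

```text
(560, 600, 3)
blue [ 414  336   37  152 1441] 0.6125832755031229 0.10523664122137405
blue [ 259  341   44  152 1324] 0.5436510574018127 0.10337651057401812
brass [378  76  59  13 568] 0.6030528169014084 0.2692702464788732
brass [ 379   89   60  117 5285] 0.6052717123935667 0.23846423841059602
brass [ 353   93   19  112 1488] 0.5808928091397849 0.2343746639784946
```

View pics/o1.png

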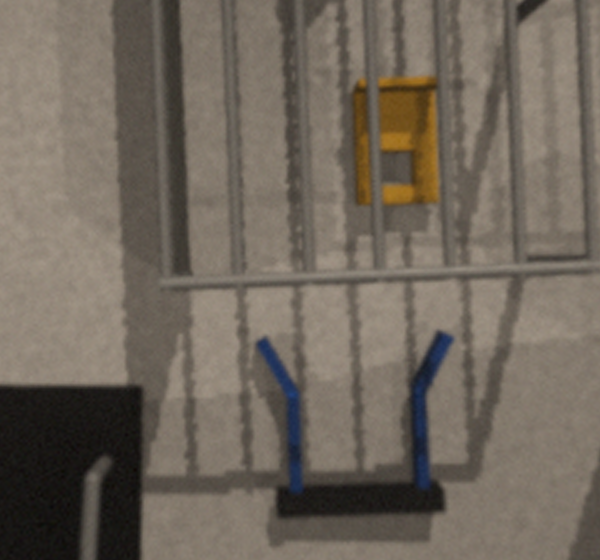

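The rectified view (0.5 mm/px) shows:
- Bracket: front edge at row 203, eye near (396,167), nearly square.
- Stop: face from (277,488) to (444,484).
- Guard: front bar at about row 275.
- Tip: near (103,465).

I'm moving over the handle now.

```bash
python3 -m jog '[{"grip":-1,"slide":[-4,-1.2,1.9],"yaw":0},{"grip":-1,"slide":[-4,-1.2,1.9],"yaw":0},{"grip":-1,"slide":[-4,-1.2,1.9],"yaw":0},{"grip":-1,"slide":[-4,-1.2,1.9],"yaw":0},{"grip":-1,"slide":[-4,-1.2,1.9],"yaw":0},{"grip":-1,"slide":[-4,-1.2,1.9],"yaw":0},{"grip":-1,"slide":[-4,-1.2,1.9],"yaw":0},{"grip":-1,"slide":[-4,-1.2,1.9],"yaw":0}]'
python3 - <<'E'
from h import *
o=manip.get_obs(); print(o['position'],o['ee_rot'],o['joint_pos'].round(2) if hasattr(o['joint_pos'],'round') else o['joint_pos'])
C=manip.calibration('wrist');w=shot('wrist','w2.png');json.dump({k:np.array(v).tolist() for k,v in C.items()},open('w2.json','w'))
im1=cv2.imread('pics/w1.png');C1=json.load(open('w1.json'))
A=ortho(im1,C1,0.004,0.35,0.5,-0.1,0.15,2000);B=ortho(w,C,0.043,0.35,0.5,-0.33,-0.08,2000)
cv2.imwrite('pics/o2.png',np.hstack([A,B]))
for nm,im,cc,z in (('w',B,0,0.043),):
    h=cv2.cvtColor(im,cv2.COLOR_BGR2HSV);m=cv2.inRange(h,(3,150,100),(15,255,255));pts=np.argwhere(m)[:,::-1].astype(np.float32)
    r=cv2.minAreaRect(pts);print(r,0.35+r[0][0]/2000,-0.08-r[0][1]/2000)
for n in('scene','side'):
    im=cv2.imread('pics/%s.png'%('a' if n=='scene' else 'b'));h=cv2.cvtColor(im,cv2.COLOR_BGR2HSV);m=cv2.inRange(h,(3,170,120),(13,255,255));k,l,st,c=cv2.connectedComponentsWithStats(m)
    i=1+np.argmax(st[1:,4]);print(n,st[i],at(n,c[i],0.023))
E
```

```text
clock: 4.9
position: [0.4271, -0.2217, 0.1995]
ee_rot: [0.713, 0.702, -0.0, 0.001]
ft_force: [-0.1, -0.1, 0.2]
grip_width: 1.001
grasp_force: 0.0
[ 0.42711058 -0.22168178  0.19954066] [ 7.12535020e-01  7.01636309e-01 -1.05563970e-04  5.68451581e-04] [ 0.99  0.16 -0.64  1.93  0.11  1.08  0.28]
((164.82131958007812, 298.70703125), (42.81217956542969, 209.17056274414062), 3.317781448364258) 0.432410659790039 -0.229353515625
scene [121 232  53  31 527] [ 0.41590324 -0.22354485  0.023     ]
side [378 182  21  18 152] [ 0.43862761 -0.26903446  0.023     ]
```

View pics/o2.png

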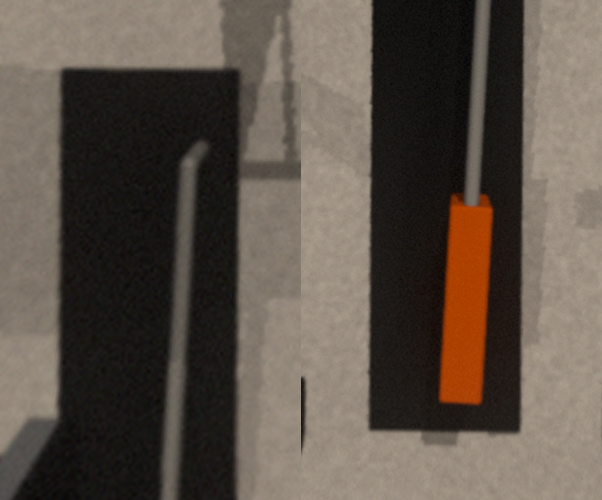

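The handle top is centred near x=0.4325, y=-0.2325, tilted 0.056 rad. The projected tip at (0.450, 0.077) agrees with the seen tip at (0.4525, 0.079). Next I grasp.

```bash
python3 -m jog '[{"grip":-1,"slide":[-0.3,0.6,3],"yaw":0.041},{"grip":-1,"slide":[0,0,3],"yaw":0},{"grip":-1,"slide":[0,0,3],"yaw":0},{"grip":-1,"slide":[0,0,2.5],"yaw":0},{"grip":-0.5,"slide":[0,0,0],"yaw":0},{"grip":1,"slide":[0,0,0],"yaw":0},{"grip":1,"slide":[0,0,0],"yaw":0},{"grip":1,"slide":[0,0,0],"yaw":0}]' 90
python3 -m jog '[{"grip":1,"slide":[0,0,0],"yaw":0},{"grip":1,"slide":[0,0,0],"yaw":0},{"grip":1,"slide":[0,0,0],"yaw":0}]'
```

```text
clock: 5.75
position: [0.4346, -0.2235, 0.0863]
ee_rot: [0.726, 0.688, 0.0, 0.001]
ft_force: [-0.2, 0.4, -0.1]
grip_width: 0.328
grasp_force: 0.0
clock: 6.05
position: [0.4346, -0.2236, 0.0864]
ee_rot: [0.726, 0.688, 0.0, 0.001]
ft_force: [-1.4, -0.7, 8.2]
grip_width: 0.244
grasp_force: 88.8
```

```bash
python3 -m jog '[{"grip":1,"slide":[0,0,-1],"yaw":0},{"grip":1,"slide":[0,0,-2],"yaw":0},{"grip":1,"slide":[0,0,0],"yaw":-0.09},{"grip":1,"slide":[0.6,1.5,0],"yaw":0},{"grip":1,"slide":[1.2,3,0],"yaw":0},{"grip":1,"slide":[1.2,3,0],"yaw":0},{"grip":1,"slide":[1.2,3,0],"yaw":0},{"grip":1,"slide":[1.2,3,0],"yaw":0}]'
python3 -m jog '[{"grip":1,"slide":[1.2,3,0],"yaw":0},{"grip":1,"slide":[0.8,1.4,0],"yaw":0},{"grip":1,"slide":[0,0,0],"yaw":0},{"grip":1,"slide":[0,0,0],"yaw":0}]'
cat > tip.py <<'E'
from h import *
from scipy.spatial.transform import Rotation as R
def look(f,eye,L=0.3015,D=0.0823):
    o=manip.get_obs();p=np.array(o['position']);M=R.from_quat(o['ee_rot']).as_matrix()
    tip=p+M@[L,0,D];bend=p+M@[L,0,D-0.033]
    print(o['clock'],p.round(4),'tilt',np.arctan2(M[0,0],M[1,0]).round(4),'tip',tip.round(4),'F',np.round(o['ft_force'],1))
    out=[]
    for n,w in(('scene',.0),('side',.0)):
        im=shot(n,f+n+'.png'); q=proj(n,eye);
        k=5; cw,ch=(80,60); u,v=int(q[0])-cw//2,int(q[1])-ch//2-4
        c=cv2.resize(im[v:v+ch,u:u+cw],None,fx=k,fy=k,interpolation=cv2.INTER_CUBIC)
        for P,col in((tip,(0,0,255)),(bend,(0,255,0)),(eye,(255,0,255))):
            z=(proj(n,P)-[u,v]+.5)*k; cv2.drawMarker(c,tuple(int(t) for t in z),col,cv2.MARKER_CROSS,12,1)
        out.append(c); print(n,'crop origin',u,v,'scale',k,'tip',proj(n,tip).round(1),'eye',q.round(1))
    cv2.imwrite('pics/'+f+'.png',np.hstack(out))
E
python3 -c "
from tip import *
look('t1',[0.598,0.2265,0.012])"
```

```text
clock: 6.85
position: [0.5678, -0.1638, 0.1158]
ee_rot: [0.694, 0.72, -0.0, 0.0]
ft_force: [-0.1, -0.3, -2.0]
grip_width: 0.241
grasp_force: 88.3
clock: 7.25
position: [0.6097, -0.1426, 0.1152]
ee_rot: [0.694, 0.72, -0.0, -0.0]
ft_force: [-0.3, -0.7, -2.0]
grip_width: 0.245
grasp_force: 88.4
7.25 [ 0.6097 -0.1426  0.1152] tilt -0.0372 tip [0.5985 0.1587 0.0329] F [-0.3 -0.7 -2. ]
scene crop origin 321 153 scale 5 tip [345.3 192.6] eye [361.5 187.9]
side crop origin 176 264 scale 5 tip [236.9 266.6] eye [216.5 298.9]
```

View pics/t1.png

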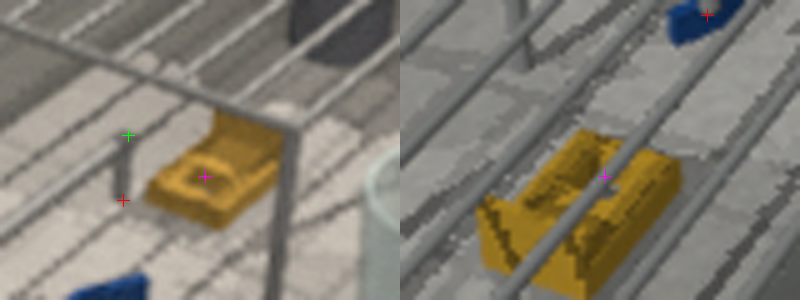

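The pin tip (left crop, 121,202) sits within about 0.5 px of the prediction, and the eye's hole (208,180) within about 1 px. I'll go in and lower.

```bash
python3 -m jog '[{"grip":1,"slide":[1.7,0.1,0],"yaw":0},{"grip":1,"slide":[1.7,0.1,0],"yaw":0},{"grip":1,"slide":[1.7,0.1,0],"yaw":0},{"grip":1,"slide":[1.7,0,0],"yaw":0},{"grip":1,"slide":[0,0,0],"yaw":0},{"grip":1,"slide":[0,0,0.8],"yaw":0},{"grip":1,"slide":[0,0,0.7],"yaw":0},{"grip":1,"slide":[0,0,0],"yaw":0}]'
python3 -m jog '[{"grip":1,"slide":[0,0,0.4],"yaw":0},{"grip":1,"slide":[0,0,0.4],"yaw":0},{"grip":1,"slide":[0,0,0.4],"yaw":0},{"grip":1,"slide":[0,0,0],"yaw":0},{"grip":1,"slide":[0,0,0],"yaw":0}]'
python3 -c "
from tip import *
look('t2',[0.599,0.2265,0.012])"
```

```text
clock: 8.15
position: [0.6096, -0.0754, 0.0982]
ee_rot: [0.694, 0.72, -0.001, -0.001]
ft_force: [0.1, -0.3, -2.1]
grip_width: 0.239
grasp_force: 88.4
clock: 8.65
position: [0.6105, -0.0745, 0.0879]
ee_rot: [0.694, 0.72, -0.0, 0.0]
ft_force: [-0.4, -0.3, -0.9]
grip_width: 0.238
grasp_force: 88.4
8.65 [ 0.6105 -0.0745  0.0879] tilt -0.037 tip [0.5993 0.2268 0.0056] F [-0.4 -0.3 -0.9]
scene crop origin 321 154 scale 5 tip [361.8 190.4] eye [361.9 188. ]
side crop origin 176 264 scale 5 tip [216.  301.7] eye [216.  298.7]
```

View pics/t2.png

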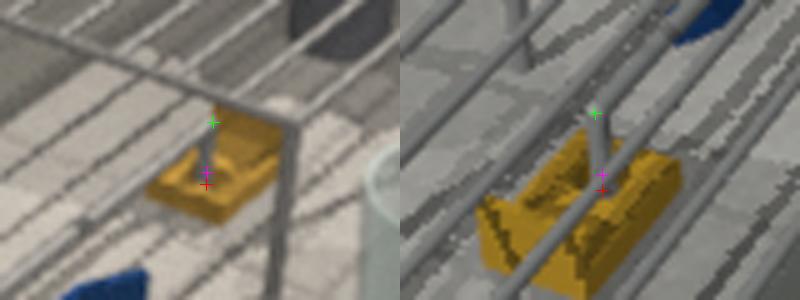

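The pin stands in the eye in both crops (205,180 and 600,185). Now I draw it out diagonally onto the bay's axis.

```bash
python3 -m jog '[{"grip":1,"slide":[-0.5,0,0],"yaw":0},{"grip":1,"slide":[-1,-0.4,0],"yaw":0},{"grip":1,"slide":[-1,-0.4,0],"yaw":0},{"grip":1,"slide":[-1,-0.4,0],"yaw":0},{"grip":1,"slide":[-1,-0.4,0],"yaw":0},{"grip":1,"slide":[-1,-0.4,0],"yaw":0},{"grip":1,"slide":[-1,-0.3,0],"yaw":0},{"grip":1,"slide":[-1,-0.1,0],"yaw":0}]'
cat > br.py <<'E'
from h import *
from scipy.optimize import least_squares
import sys
# fit bracket pose (x,y,yaw of +x) by silhouette box of brass colour in scene and side
V=np.array([[x,y,z] for x in(-.03,.03) for y in(-.02,.02) for z in(0,.012)]+[[x,y,.028] for x in(.026,.03) for y in(-.02,.02)])
def fit(f,g):
    M={}
    for n in('scene','side'):
        im=shot(n,f+n+'.png');h=cv2.cvtColor(im,cv2.COLOR_BGR2HSV);m=cv2.inRange(h,(17,130,60),(30,255,255))
        q=proj(n,[g[0],g[1],.01]).astype(int);k=np.zeros_like(m);cv2.circle(k,tuple(int(t) for t in q),32,255,-1);m&=k
        m=cv2.morphologyEx(m,cv2.MORPH_CLOSE,np.ones((5,5),np.uint8));M[n]=cv2.resize(m,None,fx=4,fy=4,interpolation=cv2.INTER_LINEAR)>127
    def iou(p):
        c,s=np.cos(p[2]),np.sin(p[2]);s_=0
        W=np.c_[p[0]+c*V[:,0]-s*V[:,1],p[1]+s*V[:,0]+c*V[:,1],V[:,2]]
        for n,m in M.items():
            P=np.array([(proj(n,w)+.5)*4-.5 for w in W]).astype(np.float32);k=np.zeros(m.shape,np.uint8)
            for idx in(list(range(8)),[4,5,6,7,8,9,10,11]):
                cv2.fillConvexPoly(k,cv2.convexHull(np.round(P[idx]).astype(np.int32)),1)
            k=k>0;s_+=(k&m).sum()/(k|m).sum()
        return -s_
    from scipy.optimize import minimize
    best=min((minimize(iou,[g[0],g[1],g[2]+d],method='Nelder-Mead',options=dict(initial_simplex=[[g[0],g[1],g[2]+d],[g[0]+.01,g[1],g[2]+d],[g[0],g[1]+.01,g[2]+d],[g[0],g[1],g[2]+d+.2]],xatol=1e-4,fatol=1e-4)) for d in(-.15,.15)),key=lambda r:r.fun)
    x,y,t=best.x;c,s=np.cos(t),np.sin(t)
    print('bracket',best.x.round(4),'iou',round(-best.fun/2,3),'edge',(x-.03*c).round(4),(y-.03*s).round(4),'eye',(x-.012*c).round(4),(y-.012*s).round(4))
E
python3 -c "
from br import *
from tip import *
fit('b1',[0.58,0.165,1.75])
look('t3',[0.578,0.15,0.012])"
```

```text
clock: 9.55
position: [0.5888, -0.1513, 0.0879]
ee_rot: [0.694, 0.72, -0.0, 0.0]
ft_force: [0.0, 0.6, -1.0]
grip_width: 0.244
grasp_force: 88.4Traceback (most recent call last):
  File "<string>", line 4, in <module>
    fit('b1',[0.58,0.165,1.75])
    ~~~^^^^^^^^^^^^^^^^^^^^^^^^
  File "br.py", line 22, in fit
    best=min((minimize(iou,[g[0],g[1],g[2]+d],method='Nelder-Mead',options=dict(initial_simplex=[[g[0],g[1],g[2]+d],[g[0]+.01,g[1],g[2]+d],[g[0],g[1]+.01,g[2]+d],[g[0],g[1],g[2]+d+.2]],xatol=1e-4,fatol=1e-4)) for d in(-.15,.15)),key=lambda r:r.fun)
  File "br.py", line 22, in <genexpr>
    best=min((minimize(iou,[g[0],g[1],g[2]+d],method='Nelder-Mead',options=dict(initial_simplex=[[g[0],g[1],g[2]+d],[g[0]+.01,g[1],g[2]+d],[g[0],g[1]+.01,g[2]+d],[g[0],g[1],g[2]+d+.2]],xatol=1e-4,fatol=1e-4)) for d in(-.15,.15)),key=lambda r:r.fun)
              ~~~~~~~~^^^^^^^^^^^^^^^^^^^^^^^^^^^^^^^^^^^^^^^^^^^^^^^^^^^^^^^^^^^^^^^^^^^^^^^^^^^^^^^^^^^^^^^^^^^^^^^^^^^^^^^^^^^^^^^^^^^^^^^^^^^^^^^^^^^^^^^^^^^^^^^^^^^^^^^^^^^^^^^^^^^^^^^^^^^^^^^^^^^^^^^^^^
    res = _minimize_neldermead(fun, x0, args, callback, bounds=bounds,
                               **options)
    fxr = func(xr)
    fx = function(np.copy(x), *(wrapper_args + args))
  File "br.py", line 16, in iou
    P=np.array([(proj(n,w)+.5)*4-.5 for w in W]).astype(np.float32);k=np.zeros(m.shape,np.uint8)
                 ~~~~^^^^^
  File "h.py", line 17, in proj
    C=C or manip.calibration(n); T=np.array(C['camera_from_world']); f=210/np.tan(np.radians(C['vfov']/2))
           ~~~~~~~~~~~~~~~~~^^^
ValueError: time passes only in moves, steps and waits
```

```bash
python3 - <<'E'
s=open('br.py').read()
s=s.replace("    M={}\n","    M={};K={n:manip.calibration(n) for n in('scene','side')}\n").replace("(proj(n,w)+.5)","(proj(n,w,K[n])+.5)")
open('br.py','w').write(s)
E
python3 -c "
from br import *
from tip import *
fit('b1',[0.58,0.165,1.75])
look('t3',[0.578,0.15,0.012])"
```

```text
bracket [0.5814 0.1629 1.4496] iou 0.857 edge 0.5778 0.1331 eye 0.58 0.151
9.75 [ 0.5893 -0.1505  0.0879] tilt -0.0366 tip [0.5782 0.1508 0.0055] F [ 0.4 -0.2 -1.7]
scene crop origin 294 164 scale 5 tip [334.9 201.2] eye [334.7 198.9]
side crop origin 209 242 scale 5 tip [249.6 279.5] eye [249.8 276.5]
```

```bash
python3 -m jog '[{"grip":1,"slide":[-1,0,0],"yaw":0},{"grip":1,"slide":[-1,0,0],"yaw":0},{"grip":1,"slide":[-1,0,0],"yaw":0},{"grip":1,"slide":[-1,0,0],"yaw":0},{"grip":1,"slide":[-1,0,0],"yaw":0},{"grip":1,"slide":[0,0,0],"yaw":0}]'
python3 -c "
from br import *
from tip import *
fit('b2',[0.58,0.115,1.55])
look('t4',[0.579,0.105,0.012])"
```

```text
clock: 10.45
position: [0.5908, -0.2028, 0.0878]
ee_rot: [0.695, 0.719, -0.0, 0.0]
ft_force: [-0.0, 0.3, -2.3]
grip_width: 0.24
grasp_force: 88.4
bracket [0.5807 0.1128 1.5826] iou 0.855 edge 0.5811 0.0828 eye 0.5809 0.1008
10.55 [ 0.591  -0.2007  0.0878] tilt -0.0363 tip [0.5801 0.1006 0.0055] F [ 0.1  0.3 -1.9]
scene crop origin 282 173 scale 5 tip [321.8 211.5] eye [322.8 207.9]
side crop origin 221 228 scale 5 tip [262.1 264.2] eye [261.4 262.8]
```

```bash
python3 -m jog '[{"grip":1,"slide":[-0.5,0,0],"yaw":0},{"grip":1,"slide":[-0.5,0,0],"yaw":0},{"grip":1,"slide":[-0.3,0,0],"yaw":0},{"grip":1,"slide":[-0.1,0,0],"yaw":0},{"grip":1,"slide":[0,0,0],"yaw":0}]'
python3 -m jog '[{"grip":1,"slide":[-0.1,0,0],"yaw":0},{"grip":1,"slide":[-0.1,0,0],"yaw":0},{"grip":1,"slide":[0,0,0],"yaw":0}]'
python3 -m jog '[{"grip":1,"slide":[-0.1,0,0],"yaw":0},{"grip":1,"slide":[0,0,0],"yaw":0}]'
```

```text
clock: 11.15
position: [0.5915, -0.2146, 0.0879]
ee_rot: [0.694, 0.72, -0.0, 0.0]
ft_force: [0.2, 1.0, -2.3]
grip_width: 0.24
grasp_force: 88.4
clock: 11.45
position: [0.5917, -0.2163, 0.0879]
ee_rot: [0.694, 0.72, -0.0, 0.0]
ft_force: [0.2, 0.1, -1.6]
grip_width: 0.239
grasp_force: 88.4
clock: 11.65
position: [0.5917, -0.2173, 0.0879]
ee_rot: [0.694, 0.72, -0.0, 0.0]
ft_force: [0.0, 1.1, -3.0]
grip_width: 0.246
grasp_force: 88.4
```

```bash
for i in 1; do :; done
python3 -m jog '[{"grip":1,"slide":[-0.1,0,0],"yaw":0},{"grip":1,"slide":[0,0,0],"yaw":0}]'
python3 -m jog '[{"grip":1,"slide":[-0.1,0,0],"yaw":0},{"grip":1,"slide":[0,0,0],"yaw":0}]'
python3 -m jog '[{"grip":1,"slide":[-0.1,0,0],"yaw":0},{"grip":1,"slide":[0,0,0],"yaw":0}]'
```

```text
clock: 11.85
position: [0.5917, -0.2184, 0.0879]
ee_rot: [0.694, 0.72, -0.0, 0.0]
ft_force: [-0.2, 0.7, -1.8]
grip_width: 0.241
grasp_force: 88.4
clock: 12.05
position: [0.5918, -0.2195, 0.0879]
ee_rot: [0.694, 0.72, -0.0, 0.0]
ft_force: [-0.3, 0.4, -1.7]
grip_width: 0.242
grasp_force: 88.4
clock: 12.25
position: [0.5918, -0.2204, 0.0879]
ee_rot: [0.694, 0.72, -0.0, 0.0]
ft_force: [-0.3, 0.7, -1.9]
grip_width: 0.241
grasp_force: 88.4
```

```bash
python3 -m jog '[{"grip":1,"slide":[-0.1,0,0],"yaw":0},{"grip":1,"slide":[0,0,0],"yaw":0}]'
python3 -m jog '[{"grip":1,"slide":[-0.1,0,0],"yaw":0},{"grip":1,"slide":[0,0,0],"yaw":0}]'
python3 -c "
from br import *
fit('b3',[0.58,0.095,1.58])"
```

```text
clock: 12.45
position: [0.5918, -0.2214, 0.0879]
ee_rot: [0.694, 0.72, -0.0, 0.0]
ft_force: [0.2, 0.6, -1.6]
grip_width: 0.241
grasp_force: 88.4
clock: 12.65
position: [0.5919, -0.2224, 0.0879]
ee_rot: [0.694, 0.72, -0.0, 0.0]
ft_force: [0.2, -0.1, -1.8]
grip_width: 0.243
grasp_force: 88.4
bracket [0.5817 0.0942 1.6255] iou 0.756 edge 0.5833 0.0642 eye 0.5823 0.0822
```

```bash
python3 -m jog '[{"grip":1,"slide":[-0.1,0,0],"yaw":0},{"grip":1,"slide":[0,0,0],"yaw":0}]'
python3 -m jog '[{"grip":1,"slide":[-0.1,0,0],"yaw":0},{"grip":1,"slide":[0,0,0],"yaw":0}]'
```

```text
clock: 12.95
position: [0.5919, -0.2229, 0.0878]
ee_rot: [0.694, 0.72, 0.0, -0.0]
ft_force: [-1.3, 1.9, -3.3]
grip_width: 0.242
grasp_force: 88.4
clock: 13.15
position: [0.5921, -0.2232, 0.0878]
ee_rot: [0.694, 0.72, 0.0, -0.001]
ft_force: [-0.3, 4.4, -2.5]
grip_width: 0.243
grasp_force: 88.3
```

```bash
python3 -m jog '[{"grip":1,"slide":[-0.1,0,0],"yaw":0},{"grip":1,"slide":[0,0,0],"yaw":0}]'
python3 -m jog '[{"grip":1,"slide":[-0.1,0,0],"yaw":0},{"grip":1,"slide":[0,0,0],"yaw":0}]'
```

```text
clock: 13.35
position: [0.5921, -0.2234, 0.0876]
ee_rot: [0.693, 0.721, 0.001, -0.001]
ft_force: [-0.3, 7.6, -3.5]
grip_width: 0.24
grasp_force: 88.3
clock: 13.55
position: [0.5922, -0.2236, 0.0876]
ee_rot: [0.693, 0.721, 0.001, -0.001]
ft_force: [0.4, 9.1, -3.9]
grip_width: 0.243
grasp_force: 88.2
```

```bash
python3 -m jog '[{"grip":1,"slide":[-0.06,0,0],"yaw":0},{"grip":1,"slide":[0,0,0],"yaw":0},{"grip":1,"slide":[0,0,0],"yaw":0}]'
python3 -m jog '[{"grip":1,"slide":[0,0,0],"yaw":0},{"grip":1,"slide":[0,0,0],"yaw":0},{"grip":1,"slide":[0,0,0],"yaw":0}]'
python3 -c "
from tip import *
look('t5',[0.58,0.083,0.012])
from br import *
fit('b4',[0.58,0.095,1.58])
"
```

```text
clock: 13.85
position: [0.5923, -0.2236, 0.0875]
ee_rot: [0.693, 0.721, 0.001, -0.002]
ft_force: [-0.4, 10.1, -3.9]
grip_width: 0.243
grasp_force: 88.2
clock: 14.15
position: [0.5923, -0.2236, 0.0875]
ee_rot: [0.693, 0.721, 0.001, -0.002]
ft_force: [-0.1, 11.0, -3.3]
grip_width: 0.243
grasp_force: 88.2
14.15 [ 0.5923 -0.2236  0.0875] tilt -0.0395 tip [0.5803 0.078  0.0063] F [-0.1 11.  -3.3]
scene crop origin 276 178 scale 5 tip [315.5 215.9] eye [316.9 212.6]
side crop origin 226 222 scale 5 tip [267.6 257.4] eye [266.5 256.4]
bracket [0.5814 0.0938 1.6178] iou 0.771 edge 0.5828 0.0638 eye 0.582 0.0818
```

View pics/t5.png

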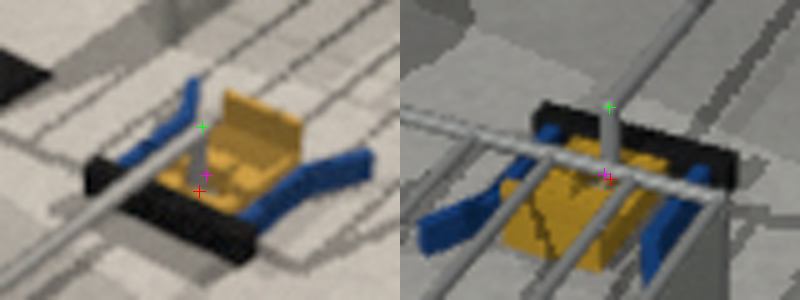

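The bracket sits between the walls, with its front against the black stop and the pin in the eye (200,180 / 610,175). I'm checking squareness numerically while the pull holds.

```bash
cat > fit2.py <<'E'
from h import *
from scipy.optimize import minimize
K={n:manip.calibration(n) for n in('scene','side')}
BR=[[(x,y,z) for x in(-.03,.03) for y in(-.02,.02) for z in(0,.012)],[(x,y,z) for x in(.026,.03) for y in(-.02,.02) for z in(0,.028)]]
HOLE=[[(-.012+a,b,z) for a in(-.009,.009) for b in(-.009,.009) for z in(.0119,.012)]]
ST=[[(x,y,z) for x in(-.012,0) for y in(-.042,.042) for z in(0,.016)]]
def rend(parts,p,n,shape):
    c,s=np.cos(p[2]),np.sin(p[2]);k=np.zeros(shape,np.uint8)
    for b in parts:
        P=np.array([(proj(n,(p[0]+c*x-s*y,p[1]+s*x+c*y,z),K[n])+.5)*8 for x,y,z in b])
        cv2.fillConvexPoly(k,cv2.convexHull(np.round(P).astype(np.int32)),1)
    return k>0
def run(files,parts,col,g,ign=None,hook=None):
    D={}
    for n,f in files.items():
        im=cv2.imread('pics/'+f);q=proj(n,[g[0],g[1],.01],K[n]);h=cv2.cvtColor(im,cv2.COLOR_BGR2HSV)
        if col=='brass': m=cv2.inRange(h,(17,110,50),(30,255,255)); ig=cv2.inRange(h,(105,90,30),(130,255,255))|cv2.inRange(h,(0,0,0),(180,255,38))
        else: m=cv2.inRange(h,(0,0,0),(180,255,45)); ig=cv2.inRange(h,(105,90,50),(130,255,255))|cv2.inRange(h,(15,110,46),(30,255,255))
        kk=np.zeros_like(m);cv2.circle(kk,(int(q[0]),int(q[1])),30,255,-1)
        if hook is not None:
            a=[tuple(int(v) for v in proj(n,P,K[n])) for P in hook]
            cv2.polylines(ig,[np.array(a)],False,255,6)
        m&=kk
        if col!='brass':
            N,l,st,_=cv2.connectedComponentsWithStats(m);keep=l[max(0,int(q[1])-4):int(q[1])+5,max(0,int(q[0])-4):int(q[0])+5];v=keep[keep>0]
        up=lambda x:cv2.resize(x,None,fx=8,fy=8,interpolation=cv2.INTER_LINEAR)>127
        D[n]=(up(m),up(ig))
    def cost(p):
        t=0
        for n,(m,ig) in D.items():
            k=rend(parts,p,n,m.shape); no=~ig
            if col=='brass': no&=~rend(HOLE,p,n,m.shape)
            t+=(k&m&no).sum()/max(1,((k|m)&no).sum())
        return -t
    rs=[]
    for d in(-.1,0,.1):
        s0=np.array([g[0],g[1],g[2]+d]);sx=[s0]+[s0+e for e in np.diag([.006,.006,.12])]
        r=minimize(cost,s0,method='Nelder-Mead',options=dict(initial_simplex=sx,xatol=1e-4,fatol=1e-4,maxfev=120));rs.append(r)
    r=min(rs,key=lambda r:r.fun);print(col,files,r.x.round(4),round(-r.fun/2,3),[x.x.round(3).tolist() for x in rs]);return r.x
E
python3 - <<'E'
from fit2 import *
ab=dict(scene='a.png',side='b.png')
S=run(ab,ST,'black',[.58,.0675,1.6])
run(ab,BR,'brass',[.598,.238,1.6])
hk=[[.5803,.078,.006],[.5803,.078,.038],[.589,-.16,.038]]
t5=dict(scene='t5scene.png',side='t5side.png')
B=run(t5,BR,'brass',[.581,.0975,1.6],hook=hk)
for n in t5: 
  run({n:t5[n]},BR,'brass',[.581,.0975,1.6],hook=hk)
  run({n:ab[n]},ST,'black',[.58,.0675,1.6])
c,s=np.cos(S[2]),np.sin(S[2]);e=B[:2]-.03*np.array([np.cos(B[2]),np.sin(B[2])])-S[:2]
print('edge in bay',c*e[0]+s*e[1],-s*e[0]+c*e[1],B[2]-S[2])
E
```

```text
black {'scene': 'a.png', 'side': 'b.png'} [0.5798 0.0638 1.5643] 0.782 [[0.58, 0.064, 1.564], [0.58, 0.064, 1.564], [0.579, 0.064, 1.572]]
brass {'scene': 'a.png', 'side': 'b.png'} [0.5989 0.2385 1.6014] 0.828 [[0.599, 0.238, 1.615], [0.599, 0.238, 1.601], [0.599, 0.238, 1.606]]
brass {'scene': 't5scene.png', 'side': 't5side.png'} [0.5817 0.0927 1.6067] 0.803 [[0.582, 0.092, 1.597], [0.582, 0.093, 1.607], [0.582, 0.092, 1.601]]
brass {'scene': 't5scene.png'} [0.5773 0.0924 1.4511] 0.466 [[0.58, 0.092, 1.545], [0.577, 0.092, 1.451], [0.577, 0.092, 1.452]]
black {'scene': 'a.png'} [0.5791 0.0643 1.5661] 0.419 [[0.579, 0.064, 1.566], [0.579, 0.064, 1.559], [0.58, 0.064, 1.588]]
brass {'side': 't5side.png'} [0.5818 0.0936 1.6336] 0.351 [[0.582, 0.094, 1.634], [0.582, 0.093, 1.634], [0.582, 0.094, 1.63]]
black {'side': 'b.png'} [0.5813 0.0604 1.5615] 0.364 [[0.58, 0.062, 1.56], [0.58, 0.062, 1.551], [0.581, 0.06, 1.562]]
edge in bay -0.0011340552354257157 -0.003049000799417732 0.042385509623768636
```

```bash
python3 -m jog '[{"grip":1,"slide":[0.2,0,0],"yaw":0},{"grip":1,"slide":[0.2,0,0],"yaw":0},{"grip":1,"slide":[0.2,0,0],"yaw":0},{"grip":1,"slide":[0.2,0,0],"yaw":0},{"grip":1,"slide":[0,0,0],"yaw":0},{"grip":1,"slide":[0,0,0],"yaw":0}]'
python3 -m jog '[{"grip":1,"slide":[0,0,-0.3],"yaw":0},{"grip":1,"slide":[0,0,-0.4],"yaw":0},{"grip":1,"slide":[0,0,-0.4],"yaw":0},{"grip":1,"slide":[0,0,-0.6],"yaw":0},{"grip":1,"slide":[0,0,-0.8],"yaw":0},{"grip":1,"slide":[0,0,-1],"yaw":0},{"grip":1,"slide":[0,0,-1],"yaw":0},{"grip":1,"slide":[0,0,0],"yaw":0}]'
python3 - <<'E'
from fit2 import *
o=manip.get_obs();print(o['position'],o['ee_rot'])
for n in K: shot(n,'u'+n+'.png')
t=dict(scene='uscene.png',side='uside.png')
run(t,BR,'brass',[.581,.0957,1.6])
E
```

```text
clock: 14.95
position: [0.5918, -0.2192, 0.088]
ee_rot: [0.694, 0.72, -0.0, 0.0]
ft_force: [-0.7, 0.5, -2.5]
grip_width: 0.239
grasp_force: 88.4
clock: 15.75
position: [0.5927, -0.2191, 0.1351]
ee_rot: [0.694, 0.72, 0.001, 0.001]
ft_force: [-0.1, 0.1, -2.3]
grip_width: 0.237
grasp_force: 88.4
[ 0.59268783 -0.21906056  0.13505962] [6.93918068e-01 7.20052348e-01 5.63333913e-04 1.41903619e-03]
brass {'scene': 'uscene.png', 'side': 'uside.png'} [0.5813 0.093  1.6037] 0.8 [[0.582, 0.093, 1.605], [0.581, 0.093, 1.604], [0.581, 0.094, 1.609]]
```

```bash
python3 -m jog '[{"grip":1,"slide":[0,-2,0],"yaw":0},{"grip":1,"slide":[0,-3,0],"yaw":0},{"grip":1,"slide":[0,-3,0],"yaw":0},{"grip":1,"slide":[0,-3,0],"yaw":0},{"grip":1,"slide":[0.1,-3,0],"yaw":0},{"grip":1,"slide":[0,-1.8,0],"yaw":0},{"grip":1,"slide":[0,0,0],"yaw":0.091},{"grip":1,"slide":[0,0,0],"yaw":0}]'
python3 -m jog '[{"grip":1,"slide":[0,0,1.5],"yaw":0},{"grip":1,"slide":[0,0,1.5],"yaw":0},{"grip":1,"slide":[0,0,1],"yaw":0},{"grip":1,"slide":[0,0,0.5],"yaw":0},{"grip":1,"slide":[0,0,0],"yaw":0},{"grip":1,"slide":[0,0,0],"yaw":0}]'
```

```text
clock: 16.65
position: [0.4332, -0.2239, 0.1328]
ee_rot: [0.727, 0.687, -0.0, 0.0]
ft_force: [-0.1, -0.2, -1.3]
grip_width: 0.246
grasp_force: 88.6
clock: 17.25
position: [0.434, -0.2235, 0.0875]
ee_rot: [0.726, 0.688, 0.0, -0.0]
ft_force: [0.4, -0.9, -1.3]
grip_width: 0.243
grasp_force: 88.8
```

```bash
python3 -m jog '[{"grip":1,"slide":[0,0,0.1],"yaw":0},{"grip":1,"slide":[0,0,0.05],"yaw":0},{"grip":1,"slide":[0,0,0],"yaw":0}]'
python3 -m jog '[{"grip":0.2,"slide":[0,0,0],"yaw":0},{"grip":-0.4,"slide":[0,0,0],"yaw":0},{"grip":-1,"slide":[0,0,0],"yaw":0},{"grip":-1,"slide":[0,0,0],"yaw":0},{"grip":-1,"slide":[0,0,0],"yaw":0},{"grip":-1,"slide":[0,0,0],"yaw":0},{"grip":-1,"slide":[0,0,-1],"yaw":0},{"grip":-1,"slide":[0,0,-2],"yaw":0}]'
python3 -m jog '[{"grip":-1,"slide":[0,0,-3],"yaw":0},{"grip":-1,"slide":[0,0,-4],"yaw":0},{"grip":-1,"slide":[0,0,-4.5],"yaw":0},{"grip":-1,"slide":[2,0.5,-4.5],"yaw":0},{"grip":-1,"slide":[4,0.8,-1.2],"yaw":0},{"grip":-1,"slide":[4.5,1,-1.2],"yaw":0},{"grip":-1,"slide":[4.5,1,-1.2],"yaw":0},{"grip":-1,"slide":[4.5,1,-1.2],"yaw":0}]'
python3 -m jog '[{"grip":-1,"slide":[4.5,1,-1.2],"yaw":0},{"grip":-1,"slide":[3,1,-1.2],"yaw":0},{"grip":-1,"slide":[0,0,0],"yaw":0},{"grip":-1,"slide":[0,0,0],"yaw":0}]'
python3 - <<'E'
from h import *
C=manip.calibration('wrist');w=shot('wrist','w3.png');json.dump({k:np.array(v).tolist() for k,v in C.items()},open('w3.json','w'))
o=ortho(w,C,.014,.5,.66,.03,.2,4000);h=cv2.cvtColor(o,cv2.COLOR_BGR2HSV)
def ed(m,lab,top):
    # fit line through lower (row-max) edge per column
    N,l,st,_=cv2.connectedComponentsWithStats(m);i=1+np.argmax(st[1:,4]);m=l==i
    x,y,ww,hh,_=st[i];cs=np.arange(x+int(.12*ww),x+int(.88*ww));r=np.array([ (np.nonzero(m[:,c])[0].min() if top else np.nonzero(m[:,c])[0].max()) for c in cs])
    p=np.polyfit(cs,r,1);
    for _ in range(5):
        e=r-np.polyval(p,cs);k=abs(e)<max(2,1.5*np.median(abs(e)));p=np.polyfit(cs[k],r[k],1)
    print(lab,'slope',-p[0].round(4),'span x',.5+x/4000,.5+(x+ww)/4000,'y mid',(.2-np.polyval(p,cs.mean())/4000).round(4),'res',np.std((r-np.polyval(p,cs))[k]).round(2))
br=cv2.inRange(h,(15,110,60),(32,255,255));bl=cv2.inRange(h,(0,0,0),(180,255,50))
br=cv2.morphologyEx(br,cv2.MORPH_CLOSE,np.ones((9,9)))
ed(br,'bracket front',False);ed(br,'bracket flange',True);ed(bl,'stop back',False);ed(bl,'stop front',True)
for n in('scene','side'):
    shot(n,'f'+n+'.png')
    for t in('hook','rotor','jar','beaker'): print(n,t,[(round(x['conf'],2),np.round(x['centre']).tolist()) for x in manip.masks_of(t,n)[:2]])
# rod on mat: handle in wrist view and tip
im=ortho(w,C,.043,.35,.5,-.33,.15,2000);hh=cv2.cvtColor(im,cv2.COLOR_BGR2HSV);m=cv2.inRange(hh,(3,150,100),(15,255,255));pp=np.argwhere(m)[:,::-1].astype(np.float32)
print('handle',cv2.minAreaRect(pp) if len(pp)>5 else None)
for f in('scene','side'):
    d=cv2.absdiff(cv2.imread('pics/%s.png'%('a' if f=='scene' else 'b')),cv2.imread('pics/f%s.png'%f)).max(2)
    tip=proj(f,[.4515,.078,.02]).astype(int);print(f,'tip-area diff',np.median(d[tip[1]-6:tip[1]+7,tip[0]-6:tip[0]+7]),d[tip[1]-6:tip[1]+7,tip[0]-6:tip[0]+7].max())
E
```

```text
clock: 17.55
position: [0.4339, -0.2237, 0.0864]
ee_rot: [0.726, 0.688, 0.0, 0.0]
ft_force: [-0.6, 0.1, -1.4]
grip_width: 0.244
grasp_force: 89.0
clock: 18.35
position: [0.4332, -0.2233, 0.1162]
ee_rot: [0.726, 0.688, -0.0, -0.001]
ft_force: [0.6, 1.3, 0.2]
grip_width: 1.0
grasp_force: 0.0
clock: 19.15
position: [0.4872, -0.0293, 0.3259]
ee_rot: [0.726, 0.688, 0.0, 0.001]
ft_force: [0.9, 0.0, -0.3]
grip_width: 0.992
grasp_force: 0.0
clock: 19.55
position: [0.5112, 0.0432, 0.3489]
ee_rot: [0.725, 0.688, 0.0, 0.0]
ft_force: [-0.5, 0.3, -0.2]
grip_width: 0.999
grasp_force: 0.0
bracket front slope 0.0468 span x 0.55925 0.60425 y mid 0.0643 res 0.49
bracket flange slope 0.0257 span x 0.55925 0.60425 y mid 0.1248 res 0.68
stop back slope 0.034 span x 0.538 0.62125 y mid 0.0531 res 0.62
stop front slope 0.0291 span x 0.538 0.62125 y mid 0.0638 res 0.92
scene hook [(0.8, [159.0, 248.0])]
scene rotor [(0.68, [385.0, 268.0])]
scene jar [(0.87, [304.0, 307.0]), (0.49, [325.0, 209.0])]
scene beaker [(0.79, [410.0, 214.0])]
side hook [(0.58, [382.0, 207.0])]
side rotor [(0.91, [197.0, 213.0]), (0.29, [189.0, 359.0])]
side jar [(0.8, [255.0, 183.0]), (0.21, [190.0, 358.0])]
side beaker [(0.74, [164.0, 227.0]), (0.44, [256.0, 182.0])]
handle ((171.65504455566406, 720.5128784179688), (48.020530700683594, 224.1282196044922), 4.740510940551758)
scene tip-area diff 5.0 19
side tip-area diff 3.0 44
```

```bash
python3 -c "
from workcell import manip
print(manip.hand_in())"
```

```text
the job is handed in; nothing more can be done
None
```

The job is handed in at about 20 s of the 67 s allowed, but no verdict came back. By my measurements, the bracket is flush and square against the stop after a steady pull of about 11 N, the rod is back on its mat and released, and the beaker, rotor and jar have not moved.

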